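# Load the trial lenses into the colour-coded clip bar

## Task

Get the trial lenses ready for the next eye test: move all four from the wooden storage rack to the clip bar, so that the row stands in the order the bar's colours show, each lens in the clip of its own colour. Press each one straight down between the sprung jaws until it is fully home and upright, let go of them all, and leave the dropper bottle and the eye-cover paddle alone.

Things in the scene. Friction and masses are not known exactly. Their poses are not given: they have to be found in the camera images.
- lens_red_mid (a point): Trial lens, red rim and tab, 98 mm tall, 45 g, upright in the wooden rack. Point: its centre, 49 mm above its underside. x: thickness, y: width, z: up. Foot 4 thick (x), 34 wide (y), 26 tall, 20 deep in a 6 mm slot; rim 48 across, 6 thick; on top the grip tab 12 thick (x), 28 wide, 28 tall, centred 35 mm above this point. Lenses stand edge to edge, 66 mm apart.
- clip_red: Fixed red clip, plate 72 (x) by 58 mm; origin at its middle on the table. Two sprung steel jaws part along x, slot along y. Lips 34 mm high, 27 apart, sloping in to 1 mm apart at 14 high; each jaw yields 13 mm. A lens foot lined up and pushed down (about 10 N) parts them to the floor, 6 mm up: fully home, lens centre 55 mm over the origin, as in the rack. Clips 66 mm apart along y.
- lens_yellow_mid (a point): Trial lens, yellow rim and tab, 98 mm tall, 45 g, upright in the wooden rack. Point: its centre, 49 mm above its underside. x: thickness, y: width, z: up. Foot 4 thick (x), 34 wide (y), 26 tall, 20 deep in a 6 mm slot; rim 48 across, 6 thick; on top the grip tab 12 thick (x), 28 wide, 28 tall, centred 35 mm above this point. Lenses stand edge to edge, 66 mm apart.
- clip_yellow: Fixed yellow clip, plate 72 (x) by 58 mm; origin at its middle on the table. Two sprung steel jaws part along x, slot along y. Lips 34 mm high, 27 apart, sloping in to 1 mm apart at 14 high; each jaw yields 13 mm. A lens foot lined up and pushed down (about 10 N) parts them to the floor, 6 mm up: fully home, lens centre 55 mm over the origin, as in the rack. Clips 66 mm apart along y.
- lens_green_mid (a point): Trial lens, green rim and tab, 98 mm tall, 45 g, upright in the wooden rack. Point: its centre, 49 mm above its underside. x: thickness, y: width, z: up. Foot 4 thick (x), 34 wide (y), 26 tall, 20 deep in a 6 mm slot; rim 48 across, 6 thick; on top the grip tab 12 thick (x), 28 wide, 28 tall, centred 35 mm above this point. Lenses stand edge to edge, 66 mm apart.
- clip_green: Fixed green clip, plate 72 (x) by 58 mm; origin at its middle on the table. Two sprung steel jaws part along x, slot along y. Lips 34 mm high, 27 apart, sloping in to 1 mm apart at 14 high; each jaw yields 13 mm. A lens foot lined up and pushed down (about 10 N) parts them to the floor, 6 mm up: fully home, lens centre 55 mm over the origin, as in the rack. Clips 66 mm apart along y.
- lens_blue_mid (a point): Trial lens, blue rim and tab, 98 mm tall, 45 g, upright in the wooden rack. Point: its centre, 49 mm above its underside. x: thickness, y: width, z: up. Foot 4 thick (x), 34 wide (y), 26 tall, 20 deep in a 6 mm slot; rim 48 across, 6 thick; on top the grip tab 12 thick (x), 28 wide, 28 tall, centred 35 mm above this point. Lenses stand edge to edge, 66 mm apart.
- clip_blue: Fixed blue clip, plate 72 (x) by 58 mm; origin at its middle on the table. Two sprung steel jaws part along x, slot along y. Lips 34 mm high, 27 apart, sloping in to 1 mm apart at 14 high; each jaw yields 13 mm. A lens foot lined up and pushed down (about 10 N) parts them to the floor, 6 mm up: fully home, lens centre 55 mm over the origin, as in the rack. Clips 66 mm apart along y.
- drops: Bystander: small white dropper bottle with an orange cap, 28 mm diameter, 55 mm tall, standing; origin at its underside. Leave it alone.
- occluder: Bystander: flat black eye-cover paddle lying on the table, 160 mm long, 6 mm thick; origin at its underside, near the middle. Leave it alone.

How it is judged (in metres and radians):
At the end, for the whole second after the job is handed in: Every lens stands in the clip of its own colour: its centre within 12 mm horizontally of the clip's centre and 48 to 60 mm above the clip's origin (fully home is 55), upright within 0.17 rad and in line with the slot within 0.25 rad, staying so by itself (horizontal distance between lens_red_mid and clip_red below 0.012 m and z of lens_red_mid in the frame of clip_red between 0.048 and 0.06 m and angle between each of lens_red_mid, lens_yellow_mid, lens_green_mid, lens_blue_mid's own z axis and vertical below 0.17 rad and angle between the x axis of lens_red_mid and the x axis of clip_red, either way round below 0.25 rad and horizontal distance between lens_yellow_mid and clip_yellow below 0.012 m and z of lens_yellow_mid in the frame of clip_yellow between 0.048 and 0.06 m and angle between the x axis of lens_yellow_mid and the x axis of clip_yellow, either way round below 0.25 rad and horizontal distance between lens_green_mid and clip_green below 0.012 m and z of lens_green_mid in the frame of clip_green between 0.048 and 0.06 m and angle between the x axis of lens_green_mid and the x axis of clip_green, either way round below 0.25 rad and horizontal distance between lens_blue_mid and clip_blue below 0.012 m and z of lens_blue_mid in the frame of clip_blue between 0.048 and 0.06 m and angle between the x axis of lens_blue_mid and the x axis of clip_blue, either way round below 0.25 rad); the robot touches nothing.
It fails at once if the dropper bottle is pushed more than 30 mm away or knocked over (distance of drops from where it was at the start of the episode above 0.03 m or angle between drops's own z axis and vertical above 0.6 rad).
It fails at once if the eye-cover paddle is pushed more than 30 mm away or knocked over (distance of occluder from where it was at the start of the episode above 0.03 m or angle between occluder's own z axis and vertical above 0.6 rad).
It also fails if it takes over 120 s, if anything falls off the work surface, if the arm or the gripper's body presses on something with over 40 N, if the wrist force passes 120 N, or if a joint passes its speed limit or range.

## Robot

A 6-joint arm with a two-finger parallel gripper is mounted at the origin on the work surface. World frame = base frame: x ahead of the robot, y to its left, z up, the work surface at z = 0. Lengths are in mm, angles in degrees, forces in N, time in s.
With the tool pointing down it reaches from about 425 to 950 mm from the base axis. Payload 14.7 kg.
Tool frame: the origin (TCP) lies at the very end of the fingers, on their centre line; the grasp point (between the pads) lies 19 mm behind it; z points along the fingers, y is the direction in which the jaws open and shut (so a half turn about z gives the same grasp; the last joint's range is limited). The gripper opens to 85 mm and grips with 20 to 120 N. Pads are 22 mm wide; open, the fingers measure 114 mm over their backs; the gripper's body (76 mm by 85 mm) begins 54 mm behind the grasp point. The pads swing forward as they close: fully open they stand 13 mm farther back than shut.
Start: joints at [66.142, 27.513, 91.461, -0, 61.026, -2.67], TCP at [234.905, 606.063, 231.297] pointing down, gripper open.
Joint ranges: [-157.49, 157.49], [-46.99, 117.5], [13.45, 153.17], [-89.5, 269.5], [5.16, 153.95], [-167.48, 167.48]. Speed limits (degrees/s): [108.29, 108.29, 136.94, 172.46, 172.46, 172.46].

## Interface

Orientations are given as a 3x3 rotation matrix whose columns are the frame's x, y, z axes.
In Python, from bench import manip, viewer, job_done gives the robot as it stands.
- The arm moves only by the tool jog_arm, never from a script. Its argument "series" is a list of rows, each an object of numbers: "rx", "ry", "rz": the turn, a rotation vector about the tool's x, y, z in rad; "tx", "ty", "tz": the shift along the tool's x, y, z in mm; "gripper": the finger opening in mm, from 0 to 85.4. A call has 1 to 8 rows; each row is the pose to reach, as a shift and turn from the pose commanded when the call began, along the tool's axes at that moment; what a row does not reach only later rows make up. A row lasts 1/12 s, in which the tool goes at most 41.7 mm and 7.16 degrees, less where a joint would pass 70% of its speed; a pose out of reach is approached as far as the arm can. A call with a gripper value outside its range is refused whole. The fingers move at their own pace and stop on an object; the grip force is fixed at half the most. Time passes only in rows, so rows that repeat a pose let the fingers close. It gives the time, the measured TCP pose, the force and the opening at its end, in the units of the state.
- manip.state(): the state, without advancing time (a new reading comes with each control period).
- viewer.capture(name): name is "scene" or "side" or "wrist"; returns a dict with "color" (480x640x3 uint8, red, green, blue), "mtx" (3x3 intrinsics, pixels), "R" (3x3) and "t" (3): a world point X has camera coordinates R X + t; the wrist camera has in their place "tool_from_camera" (4x4, takes a point from camera to tool coordinates, whose origin is the TCP and whose axes are the flange's). Camera axes: x right, y down, z forward; pixel columns grow to the right and rows downward; lengths in mm; the calibration is good to about 2 mm. A picture is of the moment at which its call begins: read the wrist's pose just before it. There is no depth.
- job_done(): hands the job in, once; it reports no verdict.
Trained networks look in the newest picture that a camera, given by its name, has taken for a name from the list of things; names that differ only in an ending like _2 or _b are one class to them, and where a whole thing is asked for, a point or a joint stands for the part that bears it (a point fixed in the world has none). Each returns a list of dicts, best first, with "confidence" (0 to 1); they miss things now and then, are a little off and sometimes report something else, mostly with a low value. They report only what shows in the picture. A call takes as long as a camera call.
- viewer.search_frame(name, camera): "xy" ([column, row] as shares, 0 to 1, of the picture: columns of its width, rows of its height, amid what is visible of it).
- viewer.masks_of(name, camera): "region" (480x640 bool, what is visible of it) and "xy" ([column, row] as shares, 0 to 1, of the picture: columns of its width, rows of its height, amid what is visible of it).
The state is a dict: "t": time; "joint_positions": joint angles; "dq": joint speeds; "effort": joint torques, N m; "tool_pos": TCP position; "ee_rot": TCP orientation; "contact_force": force on the tool from outside, world axes, zero at the start; "moment": the same for the moment, N m; "grip_width": finger opening in mm.
Only numpy, scipy, OpenCV 4.12 (cv2) and the standard library are available. Lean on these libraries where they do the work, as an engineer would, in place of code of your own. Each camera call takes 0.05 s, during which the arm holds its last target. There are 200 camera calls.

## Working session

There is one attempt and no reset: what is moved stays moved. The work goes in short steps, Python scripts to look and compute and a tool call to move; the robot and the scene stay as the last step left them, time stands still between calls to the robot, and variables do not carry over. Pictures are saved under pics/ and viewed, about 12 in all and at most 16, crops included, and the job is handed in when it is done.

Besides the shell and the picture viewer there is one more tool, called after ">>>" by a JSON object that holds its "fn" and its "kwargs", one argument or row to a line. jog_arm: Moves the arm, as the interface text tells. Its arguments: {"type":"object","properties":{"series":{"type":"array","items":{"type":"object","properties":{"rx":{"type":"number"},"ry":{"type":"number"},"rz":{"type":"number"},"tx":{"type":"number"},"ty":{"type":"number"},"tz":{"type":"number"},"gripper":{"type":"number"}}}}},"required":["series"]}

```bash
mkdir -p pics; cat > h.py <<'E'
import numpy as np, cv2
from bench import manip, viewer, job_done
def snap(c,fn=None):
    s=manip.state(); d=viewer.capture(c)
    if fn: cv2.imwrite('pics/'+fn,d['color'][:,:,::-1])
    if c=='wrist':
        T=np.array(d['tool_from_camera']); Rt=np.array(s['ee_rot']); t=np.array(s['tool_pos'])
        Rw=Rt@T[:3,:3]; o=Rt@T[:3,3]+t
    else:
        R=np.array(d['R']); Rw=R.T; o=-R.T@np.array(d['t'])
    return d,np.array(d['mtx']),Rw,o
def ray(K,Rw,uv):
    return Rw@np.linalg.solve(K,[uv[0],uv[1],1])
def onz(K,Rw,o,uv,z):
    r=ray(K,Rw,uv); return o+r*(z-o[2])/r[2]
def proj(K,Rw,o,X):
    c=Rw.T@(np.array(X)-o); p=K@c; return p[:2]/p[2]
E
python3 - <<'E'
from h import *
np.set_printoptions(precision=2,suppress=True)
s=manip.state(); print(s['tool_pos'],s['ee_rot'],s['grip_width'],s['t'])
for c in ['scene','side','wrist']:
    d,K,Rw,o=snap(c,c+'0.png'); print(c,o,Rw[:,2])
    for n in ['red','yellow','green','blue']:
        for k,z in (('lens_%s_mid',55),('clip_%s',10)):
            for r in viewer.search_frame(k%n,c)[:2]:
                uv=np.array(r['xy'])*[640,480]; print(k%n,r['confidence'],uv,onz(K,Rw,o,uv,z))
    for n in ['drops','occluder']:
        for r in viewer.search_frame(n,c)[:1]:
            uv=np.array(r['xy'])*[640,480]; print(n,r['confidence'],uv,onz(K,Rw,o,uv,10))
E
```

```text
[234.75 605.7  230.67] [[-0.93  0.36 -0.  ]
 [ 0.36  0.93 -0.  ]
 [ 0.   -0.   -1.  ]] 85.43951491233517 0.0
scene [1074.91 -428.68  630.09] [-0.54  0.52 -0.66]
lens_red_mid 0.9 [363.71 164.3 ] [518.26 254.65  55.  ]
clip_red 0.58 [243.71 282.72] [ 581.1  -141.58   10.  ]
lens_yellow_mid 0.83 [321.47 189.22] [519.06 118.16  55.  ]
lens_yellow_mid 0.45 [407.87 248.4 ] [759.67 104.04  55.  ]
clip_yellow 0.92 [211.58 298.7 ] [ 571.71 -205.06   10.  ]
lens_green_mid 0.69 [344.83 176.59] [521.69 187.98  55.  ]
clip_green 0.72 [140.93 342.  ] [ 567.69 -338.2    10.  ]
lens_blue_mid 0.73 [380.99 152.5 ] [513.28 322.02  55.  ]
clip_blue 0.76 [178.18 320.69] [ 572.49 -272.6    10.  ]
drops 0.76 [409.92 247.3 ] [735.89 151.16  10.  ]
occluder 0.72 [342.59 297.5 ] [731.27 -37.42  10.  ]
side [ 139.35 -497.94  864.9 ] [ 0.46  0.48 -0.74]
lens_red_mid 0.91 [189.82 214.99] [534.12 259.31  55.  ]
lens_red_mid 0.31 [416.7  401.62] [ 548.55 -287.54   55.  ]
clip_red 0.9 [354.37 346.51] [ 573.18 -139.5    10.  ]
lens_yellow_mid 0.96 [240.13 256.99] [537.07 111.31  55.  ]
clip_yellow 0.62 [382.21 372.1 ] [ 570.98 -203.92   10.  ]
lens_green_mid 0.94 [216.19 234.58] [539.44 184.33  55.  ]
clip_green 0.77 [449.98 429.41] [ 572.44 -339.88   10.  ]
lens_blue_mid 0.93 [171.01 200.21] [531.42 317.55  55.  ]
clip_blue 0.67 [417.09 400.7 ] [ 572.92 -275.24   10.  ]
clip_blue 0.27 [239.68 254.11] [563.09 151.4   10.  ]
drops 0.77 [319.62 208.42] [758.35 138.16  10.  ]
occluder 0.72 [371.52 265.92] [722.89 -38.36  10.  ]
wrist [160.27 634.19 373.1 ] [ 0.29 -0.11 -0.95]
```

View pics/scene0.png

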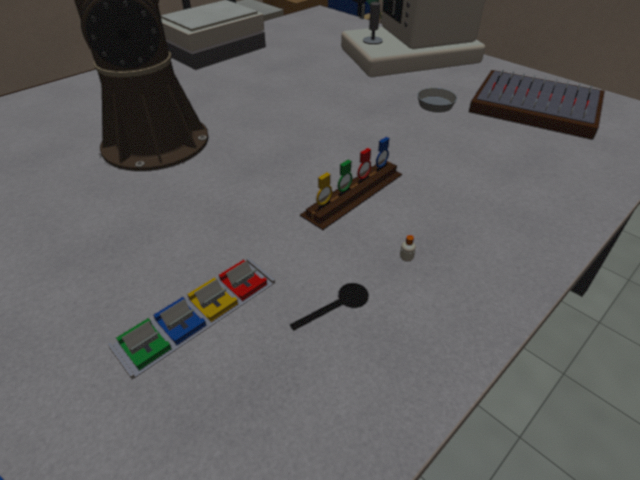

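View pics/side0.png

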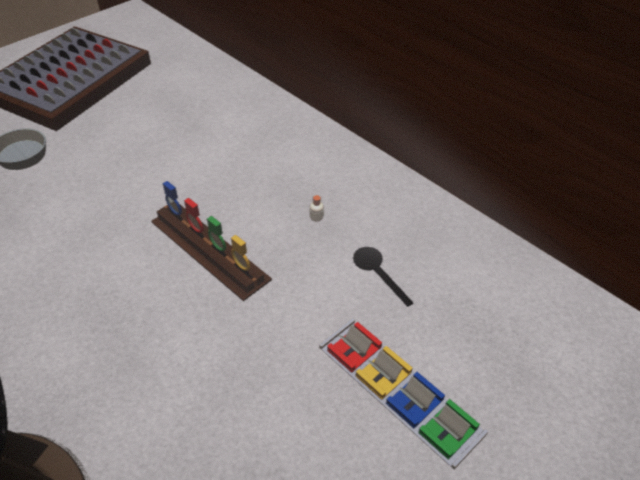

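Scene: the rack reads from +y: blue, red, green, yellow (scene view, pixels ≈(383,152), (364,163), (345,176), (324,189)). The clips run red, yellow, blue, green toward −y. Bottle and paddle are clear of both rows. Next I triangulate the tabs and clips.

```bash
python3 - <<'E'
from h import *
np.set_printoptions(precision=1,suppress=True)
C={c:snap(c) for c in ['scene','side']}
def tri(a,b):
    A=np.zeros((3,3));v=np.zeros(3)
    for c,uv in ((C['scene'],a),(C['side'],b)):
        r=ray(c[1],c[2],uv);r/=np.linalg.norm(r);P=np.eye(3)-np.outer(r,r);A+=P;v+=P@c[3]
    X=np.linalg.solve(A,v)
    return X,[np.linalg.norm(proj(*c[1:],X)-uv) for c,uv in ((C['scene'],a),(C['side'],b))]
H={'red':((174,8),),'yellow':((24,34),),'green':((50,80),),'blue':((105,130),)}
for n in ['red','yellow','green','blue']:
    # tab: saturated-colour pixels of lens, top end
    uvs=[]
    for c in C:
        m=viewer.masks_of('lens_%s_mid'%n,c)
        R=m[0]['region']; ys,xs=np.nonzero(R)
        hsv=cv2.cvtColor(C[c][0]['color'],cv2.COLOR_RGB2HSV)
        tab=R&(hsv[...,1]>120)&(np.arange(480)[:,None]<ys.min()+0.45*(np.ptp(ys)))
        yy,xx=np.nonzero(tab); uvs.append((xx.mean(),yy.mean()))
    print(n,uvs,*tri(*uvs))
    q=[]
    for c in C:
        m=viewer.masks_of('clip_%s'%n,c)[0]
        h=cv2.minAreaRect(np.argwhere(m['region'])[:,::-1].astype(np.float32))
        q.append(np.array(m['xy'])*[640,480])
        print('  clip',c,onz(*C[c][1:],q[-1],12),h[0])
    print('  ',*tri(*q))
E
```

```text
red [(np.float64(365.0169491525424), np.float64(155.24576271186442)), (np.float64(190.31896551724137), np.float64(206.6206896551724))] [530.1 242.8  90.3] [np.float64(0.26798160896789114), np.float64(0.3216706801103629)]
  clip scene [ 575.5 -142.2   12. ] (241.75, 279.7500305175781)Traceback (most recent call last):
  File "<stdin>", line 23, in <module>
IndexError: list index out of range
```

>>> {"fn": "jog_arm", "kwargs": {
  "series": [
    {"rz":0.1},
    {"rz":0.2},
    {"rz":0.3},
    {"rz":0.4},
    {"rz":0.5},
    {"rz":0.6},
    {"rz":0.7},
    {"rz":0.8}
  ]
}}

```text
validation failed for argument at $.se...
```

```bash
cat > tri.py <<'E'
from h import *
np.set_printoptions(precision=1,suppress=True)
C={c:snap(c) for c in ['scene','side']}
def tri(a,b):
    A=np.zeros((3,3));v=np.zeros(3)
    for c,uv in ((C['scene'],a),(C['side'],b)):
        r=ray(c[1],c[2],uv);r/=np.linalg.norm(r);P=np.eye(3)-np.outer(r,r);A+=P;v+=P@c[3]
    return np.linalg.solve(A,v)
for n in ['red','yellow','green','blue']:
    uvs=[];q=[]
    for c in C:
        m=viewer.masks_of('lens_%s_mid'%n,c)
        if m:
            R=m[0]['region']; ys,xs=np.nonzero(R)
            hsv=cv2.cvtColor(C[c][0]['color'],cv2.COLOR_RGB2HSV)
            tab=R&(hsv[...,1]>120)&(np.arange(480)[:,None]<ys.min()+0.45*(np.ptp(ys)))
            yy,xx=np.nonzero(tab); uvs.append((xx.mean(),yy.mean()))
        m=viewer.masks_of('clip_%s'%n,c)
        if m: q.append(np.array(m[0]['xy'])*[640,480]); print('  clip',n,c,onz(*C[c][1:],q[-1],12))
    if len(uvs)==2: print(n,tri(*uvs))
    if len(q)==2: print('  clip tri',tri(*q))
E
python3 tri.py; python3 -c "
from h import *
s=manip.state();print(s['t'],s['ee_rot'])"
```

```text
clip red scene [ 570.3 -140.3   12. ]
  clip red side [ 569.7 -341.9   12. ]
red [530.6 242.   90.5]
  clip tri [ 590.6 -252.    34.3]
  clip yellow scene [ 573.  -208.3   12. ]
  clip yellow side [ 569.5 -207.    12. ]
yellow [535.  110.4  90. ]
  clip tri [ 570.7 -206.7    9.4]
  clip green scene [ 575.6 -335.8   12. ]
  clip green side [ 572.  -342.5   12. ]
green [534.6 176.1  94.4]
  clip tri [ 573.7 -338.6    9. ]
  clip blue scene [ 569.1 -270.2   12. ]
  clip blue side [ 569.7 -276.2   12. ]
  clip tri [ 569.9 -273.3   12.2]
2.85 [[-9.32405052e-01  3.61415022e-01  1.87068984e-05]
 [ 3.61415022e-01  9.32405052e-01  2.35790431e-05]
 [-8.92058625e-06  2.87461730e-05 -1.00000000e+00]]
```

>>> {"fn": "jog_arm", "kwargs": {
  "series": [
    {"rx":0.0,"ry":0.0,"rz":0.1,"tx":0.0,"ty":0.0,"tz":0.0,"gripper":85.0}
  ]
}}

```text
t: 2.93
tool_pos: [234.9, 606.0, 231.3]
ee_rot: [[-0.893, 0.451, -0.0], [0.451, 0.893, -0.0], [-0.0, -0.0, -1.0]]
contact_force: [0.4, 0.9, 0.4]
grip_width: 85.0
```

>>> {"fn": "jog_arm", "kwargs": {
  "series": [
    {"rx":0,"ry":0,"rz":0.12,"tx":-36,"ty":-17,"tz":0,"gripper":85},
    {"rx":0,"ry":0,"rz":0.24,"tx":-72,"ty":-33,"tz":0,"gripper":85},
    {"rx":0,"ry":0,"rz":0.36,"tx":-108,"ty":-50,"tz":0,"gripper":85},
    {"rx":0,"ry":0,"rz":0.48,"tx":-144,"ty":-66,"tz":0,"gripper":85},
    {"rx":0,"ry":0,"rz":0.6,"tx":-180,"ty":-83,"tz":0,"gripper":85},
    {"rx":0,"ry":0,"rz":0.72,"tx":-216,"ty":-100,"tz":0,"gripper":85},
    {"rx":0,"ry":0,"rz":0.84,"tx":-252,"ty":-116,"tz":0,"gripper":85},
    {"rx":0,"ry":0,"rz":0.96,"tx":-288,"ty":-133,"tz":0,"gripper":85}
  ]
}}

```text
t: 3.6
tool_pos: [432.5, 355.6, 231.5]
ee_rot: [[-0.135, 0.991, 0.0], [0.991, 0.135, 0.0], [0.0, 0.0, -1.0]]
contact_force: [0.5, 0.4, -0.3]
grip_width: 85.2
```

>>> {"fn": "jog_arm", "kwargs": {
  "series": [
    {"rx":0,"ry":0,"rz":0.07,"tx":-34,"ty":20,"tz":0,"gripper":85},
    {"rx":0,"ry":0,"rz":0.135,"tx":-69,"ty":41,"tz":0,"gripper":85},
    {"rx":0,"ry":0,"rz":0.135,"tx":-104,"ty":62,"tz":0,"gripper":85},
    {"rx":0,"ry":0,"rz":0.135,"tx":-138,"ty":82,"tz":0,"gripper":85},
    {"rx":0,"ry":0,"rz":0.135,"tx":-138,"ty":82,"tz":0,"gripper":85},
    {"rx":0,"ry":0,"rz":0.135,"tx":-138,"ty":82,"tz":0,"gripper":85}
  ]
}}

```text
t: 4.1
tool_pos: [533.3, 230.2, 231.2]
ee_rot: [[-0.003, 1.0, 0.0], [1.0, 0.003, -0.0], [-0.0, 0.0, -1.0]]
contact_force: [0.4, 0.2, -0.5]
grip_width: 85.0
```

```bash
cat > w.py <<'E'
from h import *
import sys
np.set_printoptions(precision=2,suppress=True)
d,K,Rw,o=snap('wrist',sys.argv[1]); s=manip.state()
print(s['t'],s['tool_pos'],s['ee_rot'])
hsv=cv2.cvtColor(d['color'],cv2.COLOR_RGB2HSV)
for n in ['red','yellow','green','blue']:
    for k,z in (('lens_%s_mid',90),('clip_%s',12)):
        for r in viewer.masks_of(k%n,'wrist')[:1]:
            R=r['region'];uv=np.array(r['xy'])*[640,480]
            print(k%n,r['confidence'],uv,onz(K,Rw,o,uv,z),R.sum())
E
python3 w.py w1.png
```

```text
4.15 [532.29 231.34 231.17] [[-0.  1. -0.]
 [ 1.  0.  0.]
 [ 0. -0. -1.]]
lens_red_mid 0.86 [308.99 201.31] [528.95 241.84  90.  ] 861
lens_yellow_mid 0.65 [318.59 351.7 ] [536.81 109.29  90.  ] 819
clip_yellow 0.61 [521.47 292.32] [747.8  126.79  12.  ] 1175
lens_green_mid 0.81 [315.9  281.52] [534.32 175.6   90.  ] 842
lens_blue_mid 0.85 [307.9  113.09] [528.38 305.12  90.  ] 918
```

View pics/w1.png

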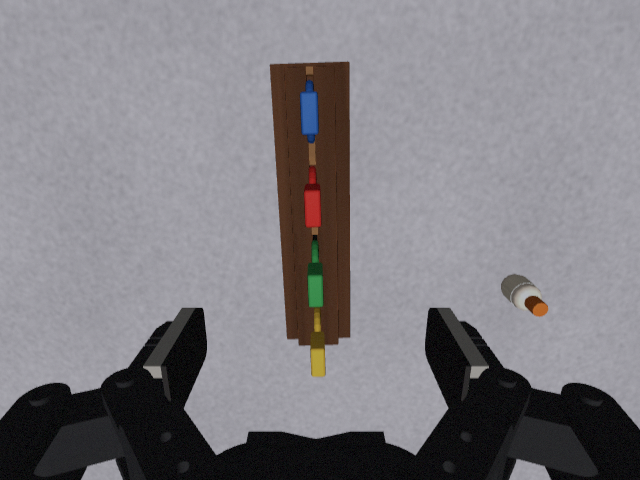

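The wrist view shows the four tabs at (309,112) blue, (312,203) red, (316,285) green and (318,358) yellow. The rack is turned about +0.037 rad, and heights triangulate to 90 mm as expected. The far clip is green, so I take green first.

>>> {"fn": "jog_arm", "kwargs": {
  "series": [
    {"rx":0,"ry":0,"rz":-0.031,"tx":-28,"ty":1,"tz":0,"gripper":50},
    {"rx":0,"ry":0,"rz":-0.031,"tx":-55.8,"ty":1.8,"tz":0,"gripper":50},
    {"rx":0,"ry":0,"rz":-0.031,"tx":-55.8,"ty":1.8,"tz":35,"gripper":50},
    {"rx":0,"ry":0,"rz":-0.031,"tx":-55.8,"ty":1.8,"tz":70,"gripper":50},
    {"rx":0,"ry":0,"rz":-0.031,"tx":-55.8,"ty":1.8,"tz":100,"gripper":50},
    {"rx":0,"ry":0,"rz":-0.031,"tx":-55.8,"ty":1.8,"tz":100,"gripper":50},
    {"rx":0,"ry":0,"rz":-0.031,"tx":-55.8,"ty":1.8,"tz":100,"gripper":50}
  ]
}}

```text
t: 5.13
tool_pos: [533.3, 176.2, 130.7]
ee_rot: [[-0.037, 0.999, -0.003], [0.999, 0.037, -0.001], [-0.001, -0.003, -1.0]]
contact_force: [-0.1, 0.5, 0.5]
grip_width: 49.8
```

```bash
python3 w.py w2.png
```

```text
5.1833 [534.46 176.55 132.14] [[-0.04  1.   -0.  ]
 [ 1.    0.04 -0.  ]
 [-0.   -0.   -1.  ]]
lens_red_mid 0.81 [313.73 142.8 ] [530.62 239.65  90.  ] 2011
lens_yellow_mid 0.65 [312.13 376.42] [534.34 110.    90.  ] 1855
lens_green_mid 0.59 [316.29 269.52] [534.21 176.09  90.  ] 2021
lens_blue_mid 0.57 [313.47  18.38] [528.69 290.67  90.  ] 1045
```

View pics/w2.png

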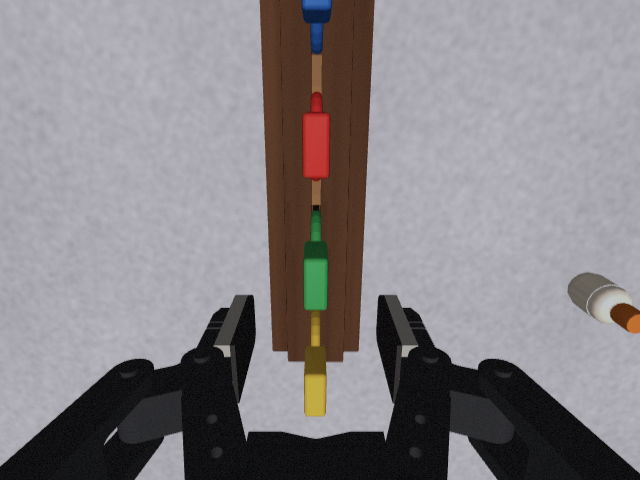

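Tabs all line up in column ≈316, midway between the fingers (≈252 and 380), with the rack edges vertical, so alignment is good. I go down and grip green.

>>> {"fn": "jog_arm", "kwargs": {
  "series": [
    {"rx":0,"ry":0,"rz":0,"tx":0,"ty":0,"tz":30,"gripper":50},
    {"rx":0,"ry":0,"rz":0,"tx":0,"ty":0,"tz":60,"gripper":50},
    {"rx":0,"ry":0,"rz":0,"tx":0,"ty":0,"tz":60,"gripper":30},
    {"rx":0,"ry":0,"rz":0,"tx":0,"ty":0,"tz":60,"gripper":5},
    {"rx":0,"ry":0,"rz":0,"tx":0,"ty":0,"tz":60,"gripper":5},
    {"rx":0,"ry":0,"rz":0,"tx":0,"ty":0,"tz":60,"gripper":5},
    {"rx":0,"ry":0,"rz":0,"tx":0,"ty":0,"tz":60,"gripper":5},
    {"rx":0,"ry":0,"rz":0,"tx":0,"ty":0,"tz":60,"gripper":5}
  ]
}}

```text
t: 6.25
tool_pos: [534.6, 176.4, 72.6]
ee_rot: [[-0.037, 0.999, 0.001], [0.999, 0.037, 0.0], [0.0, 0.001, -1.0]]
contact_force: [-4.7, -0.3, 9.5]
grip_width: 11.0
```

>>> {"fn": "jog_arm", "kwargs": {
  "series": [
    {"rx":0,"ry":0,"rz":0,"tx":0,"ty":0,"tz":0,"gripper":5},
    {"rx":0,"ry":0,"rz":0,"tx":0,"ty":0,"tz":0,"gripper":5},
    {"rx":0,"ry":0,"rz":0,"tx":0,"ty":0,"tz":-20,"gripper":5},
    {"rx":0,"ry":0,"rz":0,"tx":0,"ty":0,"tz":-40,"gripper":5},
    {"rx":0,"ry":0,"rz":0,"tx":0,"ty":0,"tz":-70,"gripper":5},
    {"rx":0,"ry":0,"rz":0,"tx":0,"ty":0,"tz":-100,"gripper":5},
    {"rx":0,"ry":0,"rz":0,"tx":0,"ty":0,"tz":-130,"gripper":5},
    {"rx":0,"ry":0,"rz":0,"tx":0,"ty":0,"tz":-130,"gripper":5}
  ]
}}

```text
t: 6.92
tool_pos: [537.4, 177.1, 207.7]
ee_rot: [[-0.037, 0.999, 0.009], [0.999, 0.037, 0.002], [0.002, 0.009, -1.0]]
contact_force: [3.1, 1.0, 1.0]
grip_width: 10.7
```

>>> {"fn": "jog_arm", "kwargs": {
  "series": [
    {"rx":0,"ry":0,"rz":0,"tx":-20,"ty":0,"tz":0,"gripper":5},
    {"rx":0,"ry":0,"rz":0.01,"tx":-56,"ty":2,"tz":0,"gripper":5},
    {"rx":0,"ry":0,"rz":0.02,"tx":-92,"ty":4,"tz":0,"gripper":5},
    {"rx":0,"ry":0,"rz":0.037,"tx":-128,"ty":6,"tz":0,"gripper":5},
    {"rx":0,"ry":0,"rz":0.037,"tx":-164,"ty":8,"tz":0,"gripper":5},
    {"rx":0,"ry":0,"rz":0.037,"tx":-200,"ty":10,"tz":0,"gripper":5},
    {"rx":0,"ry":0,"rz":0.037,"tx":-236,"ty":12,"tz":0,"gripper":5},
    {"rx":0,"ry":0,"rz":0.037,"tx":-260,"ty":19.2,"tz":0,"gripper":5}
  ]
}}

```text
t: 7.58
tool_pos: [562.7, -86.0, 201.9]
ee_rot: [[0.001, 1.0, 0.001], [1.0, -0.001, -0.001], [-0.001, 0.001, -1.0]]
contact_force: [1.0, -0.3, -0.6]
grip_width: 11.1
```

```bash
python3 w.py w3.png
```

```text
7.6333 [564.89 -88.91 202.04] [[ 0.  1.  0.]
 [ 1. -0. -0.]
 [-0.  0. -1.]]
clip_red 0.78 [335.3 254.5] [ 581.65 -136.48   12.  ] 4161
clip_yellow 0.72 [354.18 294.  ] [ 600.3 -177.    12. ] 247
lens_green_mid 0.96 [315.39 327.7 ] [ 563.26 -164.99   90.  ] 4087
clip_green 0.78 [317.31 423.98] [ 565.13 -333.54   12.  ] 1549
clip_blue 0.83 [315.07 398.11] [ 562.75 -299.1    12.  ] 356
```

View pics/w3.png

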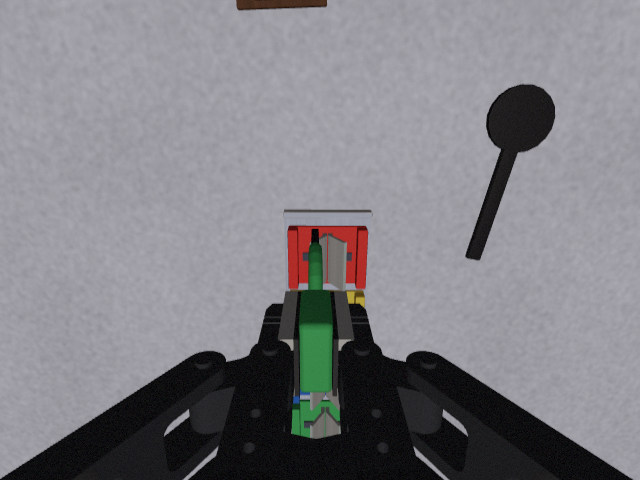

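Green is held straight between the fingers at (316,340). The red clip plate spans columns 288–367 and rows 226–289, with the bar edge level at row 211, so bar yaw is ≈0.

```bash
python3 - <<'E'
from h import *
np.set_printoptions(precision=1,suppress=True)
im=cv2.imread('pics/w3.png')
d,K,Rw,o=snap('wrist')
print(manip.state()['tool_pos'])
# nominal pose instead of the noisy reading
for uv in [(284,211),(372,211),(288,227),(367,227),(288,289),(367,289),(328,258)]:
    print(uv,onz(K,Rw,o,uv,4),onz(K,Rw,o,uv,12))
hsv=cv2.cvtColor(im,cv2.COLOR_BGR2HSV)
m=((hsv[...,0]<8)|(hsv[...,0]>172))&(hsv[...,1]>150)&(hsv[...,2]>60); m[:200]=0
ys,xs=np.nonzero(m);print(xs.min(),xs.max(),ys.min(),ys.max())
for r in range(230,288,8): q=np.nonzero(m[r])[0]; print(r,q.min(),q.max(),end='; ')
C={}
for c in ['scene','side']:
    d,K,Rw,o=snap(c)
    hsv=cv2.cvtColor(d['color'],cv2.COLOR_RGB2HSV)
    for n,lo,hi in (('red',174,6),('yellow',20,32),('blue',100,125),('green',50,75)):
        h=hsv[...,0]; mm=((h>=lo)|(h<=hi)) if lo>hi else (h>=lo)&(h<=hi)
        mm=mm&(hsv[...,1]>130)
        # keep only region near clip bar
        Y,X=np.nonzero(mm); W=np.array([onz(K,Rw,o,(x,y),10) for x,y in zip(X,Y)])
        k=(abs(W[:,0]-572)<60)&(W[:,1]<-90)&(W[:,1]>-400)
        W=W[k]; print(c,n,np.percentile(W[:,0],[2,98]).mean(),np.percentile(W[:,1],[2,98]).mean(),np.ptp(W,axis=0)[:2])
E
```

```text
[562.9 -82.  201.4]
(284, 211) [534.9 -92.8   4. ] [535.6 -90.7  12. ]
(372, 211) [614.8 -92.7   4. ] [613.6 -90.6  12. ]
(288, 227) [ 538.2 -108.1    4. ] [ 538.8 -105.6   12. ]
(367, 227) [ 610.9 -108.     4. ] [ 609.8 -105.5   12. ]
(288, 289) [ 536.8 -171.2    4. ] [ 537.5 -167.2   12. ]
(367, 289) [ 613.7 -171.1    4. ] [ 612.5 -167.1   12. ]
(328, 258) [ 575.4 -138.7    4. ] [ 575.1 -135.5   12. ]
288 367 226 288
230 288 366; 238 288 367; 246 288 366; 254 288 366; 262 289 365; 270 289 365; 278 289 365; 286 289 364; scene red 571.6012483934537 -139.07274120933846 [80.3 62.5]
scene yellow 571.4112999426638 -205.15497627515953 [80.4 60.8]
scene blue 571.6953878316123 -270.80017600718486 [79.8 59. ]
scene green 571.1322760705635 -336.8247772200416 [79.7 57.4]
side red 574.4445895987596 -139.7212755924769 [76.1 62.3]
side yellow 575.4692650674776 -205.7557707384583 [75.3 60.3]
side blue 574.2843644866252 -272.2292403075078 [75.5 59.2]
side green 574.4746579438512 -337.7131443926793 [74.2 56.8]
```

>>> {"fn": "jog_arm", "kwargs": {
  "series": [
    {"rx":0,"ry":0,"rz":0,"tx":-36,"ty":2,"tz":0,"gripper":5},
    {"rx":0,"ry":0,"rz":0,"tx":-73,"ty":4,"tz":0,"gripper":5},
    {"rx":0,"ry":0,"rz":0,"tx":-110,"ty":6,"tz":0,"gripper":5},
    {"rx":0,"ry":0,"rz":0,"tx":-147,"ty":8,"tz":0,"gripper":5},
    {"rx":0,"ry":0,"rz":0,"tx":-184,"ty":10.5,"tz":0,"gripper":5},
    {"rx":0,"ry":0,"rz":0,"tx":-221,"ty":10.5,"tz":0,"gripper":5},
    {"rx":0,"ry":0,"rz":0,"tx":-254.7,"ty":10.5,"tz":0,"gripper":5},
    {"rx":0,"ry":0,"rz":0,"tx":-254.7,"ty":10.5,"tz":0,"gripper":5}
  ]
}}

```text
t: 8.85
tool_pos: [573.4, -343.4, 201.2]
ee_rot: [[0.003, 1.0, 0.001], [1.0, -0.003, -0.002], [-0.002, 0.001, -1.0]]
contact_force: [-1.1, 0.7, -0.7]
grip_width: 11.1
```

>>> {"fn": "jog_arm", "kwargs": {
  "series": [
    {"rx":0,"ry":0,"rz":0,"tx":0,"ty":0,"tz":25,"gripper":5},
    {"rx":0,"ry":0,"rz":0,"tx":0,"ty":0,"tz":55,"gripper":5},
    {"rx":0,"ry":0,"rz":0,"tx":0,"ty":0,"tz":80,"gripper":5},
    {"rx":0,"ry":0,"rz":0,"tx":0,"ty":0,"tz":90,"gripper":5},
    {"rx":0,"ry":0,"rz":0,"tx":0,"ty":0,"tz":90,"gripper":5},
    {"rx":0,"ry":0,"rz":0,"tx":0,"ty":0,"tz":90,"gripper":5}
  ]
}}

```text
t: 9.35
tool_pos: [573.8, -337.5, 111.7]
ee_rot: [[-0.0, 1.0, -0.0], [1.0, 0.0, 0.0], [0.0, -0.0, -1.0]]
contact_force: [0.3, -0.5, -0.2]
grip_width: 10.9
```

```bash
python3 - <<'E'
from h import *
print(manip.state()['tool_pos'],manip.state()['contact_force'])
ims=[]
for c,K0 in (('scene',(60,260)),('side',(360,330))):
    d=viewer.capture(c)['color'][:,:,::-1]
    x,y=K0; ims.append(cv2.resize(d[y:y+140,x:x+170],None,fx=2.3,fy=2.3))
cv2.imwrite('pics/c4.png',np.hstack(ims))
E
```

```text
[ 573.79834641 -337.46630893  111.69766624] [ 0.32264656 -0.45433253 -0.22448435]
```

View pics/c4.png

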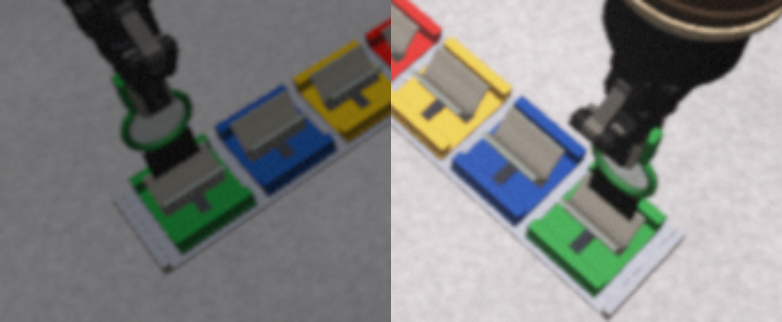

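Both crops show the green foot hanging between the green clip's jaws (left crop ≈(170,150), right ≈(612,190)), upright. I press it down.

>>> {"fn": "jog_arm", "kwargs": {
  "series": [
    {"rx":0,"ry":0,"rz":0,"tx":0,"ty":0,"tz":10,"gripper":5},
    {"rx":0,"ry":0,"rz":0,"tx":0,"ty":0,"tz":20,"gripper":5},
    {"rx":0,"ry":0,"rz":0,"tx":0,"ty":0,"tz":28,"gripper":5},
    {"rx":0,"ry":0,"rz":0,"tx":0,"ty":0,"tz":34,"gripper":5},
    {"rx":0,"ry":0,"rz":0,"tx":0,"ty":0,"tz":38,"gripper":5},
    {"rx":0,"ry":0,"rz":0,"tx":0,"ty":0,"tz":40.5,"gripper":5},
    {"rx":0,"ry":0,"rz":0,"tx":0,"ty":0,"tz":41,"gripper":5},
    {"rx":0,"ry":0,"rz":0,"tx":0,"ty":0,"tz":41,"gripper":5}
  ]
}}

```text
t: 10.12
tool_pos: [573.8, -337.8, 72.4]
ee_rot: [[-0.0, 1.0, 0.001], [1.0, 0.0, -0.001], [-0.001, 0.001, -1.0]]
contact_force: [-7.6, 5.2, 35.9]
grip_width: 11.0
```

>>> {"fn": "jog_arm", "kwargs": {
  "series": [
    {"rx":0,"ry":0,"rz":0,"tx":0,"ty":0,"tz":0,"gripper":5},
    {"rx":0,"ry":0,"rz":0,"tx":0,"ty":0,"tz":0,"gripper":5}
  ]
}}

```text
t: 10.28
tool_pos: [573.8, -337.8, 72.4]
ee_rot: [[0.0, 1.0, 0.001], [1.0, -0.0, -0.001], [-0.001, 0.001, -1.0]]
contact_force: [-7.4, 4.9, 34.8]
grip_width: 11.1
```

35 N at 72.4 mm, the same TCP height as in the rack, so the foot is on the floor. Release and lift.

>>> {"fn": "jog_arm", "kwargs": {
  "series": [
    {"rx":0,"ry":0,"rz":0,"tx":0,"ty":0,"tz":-1,"gripper":50},
    {"rx":0,"ry":0,"rz":0,"tx":0,"ty":0,"tz":-1,"gripper":50},
    {"rx":0,"ry":0,"rz":0,"tx":0,"ty":0,"tz":-1,"gripper":50},
    {"rx":0,"ry":0,"rz":0,"tx":0,"ty":0,"tz":-1,"gripper":50},
    {"rx":0,"ry":0,"rz":0,"tx":0,"ty":0,"tz":-34,"gripper":50},
    {"rx":0,"ry":0,"rz":0,"tx":0,"ty":0,"tz":-69,"gripper":50},
    {"rx":0,"ry":0,"rz":0,"tx":0,"ty":0,"tz":-104,"gripper":50},
    {"rx":0,"ry":0,"rz":0,"tx":0,"ty":0,"tz":-139,"gripper":50}
  ]
}}

```text
t: 10.95
tool_pos: [573.1, -337.4, 210.3]
ee_rot: [[0.0, 1.0, -0.001], [1.0, -0.0, 0.001], [0.001, -0.001, -1.0]]
contact_force: [0.6, 0.7, 0.8]
grip_width: 50.3
```

>>> {"fn": "jog_arm", "kwargs": {
  "series": [
    {"rx":0,"ry":0,"rz":0,"tx":20,"ty":0,"tz":0,"gripper":50},
    {"rx":0,"ry":0,"rz":0,"tx":40,"ty":0,"tz":0,"gripper":50},
    {"rx":0,"ry":0,"rz":0,"tx":60,"ty":0,"tz":0,"gripper":50},
    {"rx":0,"ry":0,"rz":0,"tx":60,"ty":0,"tz":0,"gripper":50},
    {"rx":0,"ry":0,"rz":0,"tx":60,"ty":0,"tz":0,"gripper":50},
    {"rx":0,"ry":0,"rz":0,"tx":60,"ty":0,"tz":0,"gripper":50}
  ]
}}

```text
t: 11.45
tool_pos: [573.6, -277.9, 209.1]
ee_rot: [[-0.0, 1.0, -0.0], [1.0, 0.0, -0.0], [-0.0, -0.0, -1.0]]
contact_force: [-0.6, 0.3, 0.0]
grip_width: 50.0
```

```bash
python3 w.py w5.png
```

```text
11.5 [ 573.59 -278.18  209.09] [[ 0.  1. -0.]
 [ 1. -0. -0.]
 [-0. -0. -1.]]
clip_red 0.84 [313.02  34.61] [ 572.19 -144.81   12.  ] 6457
clip_yellow 0.77 [316.29 111.89] [ 574.82 -202.99   12.  ] 6183
lens_green_mid 0.75 [314.69 299.38] [ 573.63 -336.82   90.  ] 1034
clip_green 0.95 [317.18 259.49] [ 575.77 -336.15   12.  ] 4377
clip_blue 0.63 [314.3  192.48] [ 573.1  -271.64   12.  ] 5237
```

View pics/w5.png

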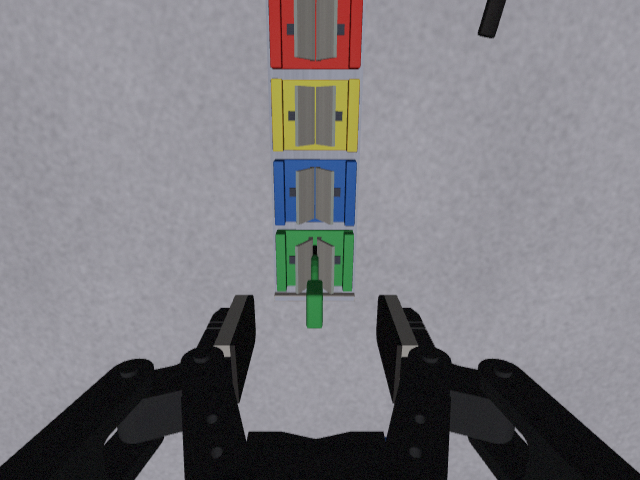

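Green stands in its clip (tab (314,304), foot in the slot); clip centres sit in column ≈315, confirming x≈573.5. Next is blue.

>>> {"fn": "jog_arm", "kwargs": {
  "series": [
    {"rx":0,"ry":0,"rz":0,"tx":38,"ty":-3,"tz":0,"gripper":50},
    {"rx":0,"ry":0,"rz":0,"tx":78,"ty":-6,"tz":0,"gripper":50},
    {"rx":0,"ry":0,"rz":0,"tx":118,"ty":-9,"tz":0,"gripper":50},
    {"rx":0,"ry":0,"rz":0,"tx":158,"ty":-12,"tz":0,"gripper":50},
    {"rx":0,"ry":0,"rz":0,"tx":198,"ty":-15,"tz":0,"gripper":50},
    {"rx":0,"ry":0,"rz":0,"tx":238,"ty":-18,"tz":0,"gripper":50},
    {"rx":0,"ry":0,"rz":0,"tx":278,"ty":-21,"tz":0,"gripper":50},
    {"rx":0,"ry":0,"rz":0,"tx":318,"ty":-24,"tz":0,"gripper":50}
  ]
}}

```text
t: 12.57
tool_pos: [549.1, 42.1, 209.5]
ee_rot: [[0.0, 1.0, 0.0], [1.0, -0.0, -0.0], [-0.0, 0.0, -1.0]]
contact_force: [0.5, 0.4, 0.7]
grip_width: 50.0
```

>>> {"fn": "jog_arm", "kwargs": {
  "series": [
    {"rx":0,"ry":0,"rz":0,"tx":38,"ty":-3,"tz":0,"gripper":50},
    {"rx":0,"ry":0,"rz":-0.01,"tx":77,"ty":-6,"tz":0,"gripper":50},
    {"rx":0,"ry":0,"rz":-0.02,"tx":116,"ty":-9,"tz":0,"gripper":50},
    {"rx":0,"ry":0,"rz":-0.037,"tx":155,"ty":-12,"tz":0,"gripper":50},
    {"rx":0,"ry":0,"rz":-0.037,"tx":194,"ty":-15,"tz":0,"gripper":50},
    {"rx":0,"ry":0,"rz":-0.037,"tx":232,"ty":-18,"tz":0,"gripper":50},
    {"rx":0,"ry":0,"rz":-0.037,"tx":267.7,"ty":-20.2,"tz":0,"gripper":50},
    {"rx":0,"ry":0,"rz":-0.037,"tx":267.7,"ty":-20.2,"tz":0,"gripper":50}
  ]
}}

```text
t: 13.23
tool_pos: [528.8, 313.9, 209.4]
ee_rot: [[-0.04, 0.999, 0.001], [0.999, 0.04, 0.002], [0.002, 0.001, -1.0]]
contact_force: [-1.8, -0.7, -0.8]
grip_width: 50.1
```

>>> {"fn": "jog_arm", "kwargs": {
  "series": [
    {"rx":0,"ry":0,"rz":0,"tx":0,"ty":0,"tz":0,"gripper":50},
    {"rx":0,"ry":0,"rz":0,"tx":0,"ty":0,"tz":30,"gripper":50},
    {"rx":0,"ry":0,"rz":0,"tx":0,"ty":0,"tz":60,"gripper":50},
    {"rx":0,"ry":0,"rz":0,"tx":0,"ty":0,"tz":60,"gripper":50},
    {"rx":0,"ry":0,"rz":0,"tx":0,"ty":0,"tz":60,"gripper":50},
    {"rx":0,"ry":0,"rz":0,"tx":0,"ty":0,"tz":60,"gripper":50}
  ]
}}

```text
t: 13.73
tool_pos: [530.0, 307.6, 150.5]
ee_rot: [[-0.036, 0.999, 0.001], [0.999, 0.036, 0.0], [0.0, 0.001, -1.0]]
contact_force: [0.3, 0.6, 0.6]
grip_width: 50.1
```

```bash
python3 w.py w6.png
```

```text
13.7833 [530.36 307.92 151.02] [[-0.04  1.    0.  ]
 [ 1.    0.04  0.  ]
 [ 0.    0.   -1.  ]]
lens_red_mid 0.65 [311.68 352.99] [530.65 243.    90.  ] 1579
clip_green 0.19 [314.37 431.71] [537.02 102.23  12.  ] 103
lens_blue_mid 0.94 [311.17 253.3 ] [528.2  308.72  90.  ] 1626
```

View pics/w6.png

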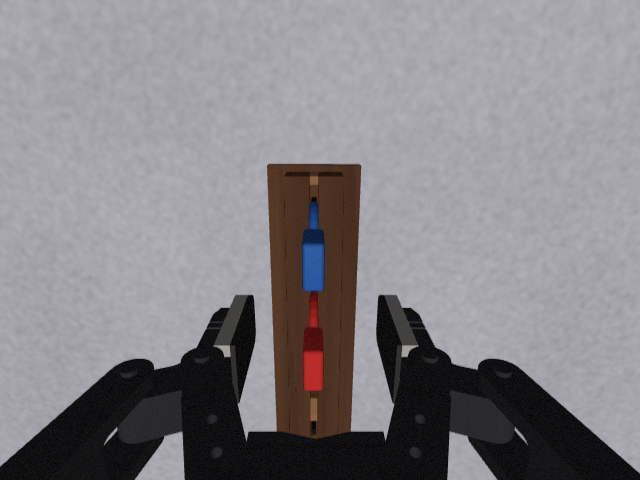

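Blue tab is at (313,258), about 3 px (≈1 mm) left of the finger midline; I shift −1 mm, go down and grip.

>>> {"fn": "jog_arm", "kwargs": {
  "series": [
    {"rx":0,"ry":0,"rz":0,"tx":0,"ty":-1,"tz":26,"gripper":50},
    {"rx":0,"ry":0,"rz":0,"tx":0,"ty":-1,"tz":52,"gripper":50},
    {"rx":0,"ry":0,"rz":0,"tx":0,"ty":-1,"tz":78,"gripper":50},
    {"rx":0,"ry":0,"rz":0,"tx":0,"ty":-1,"tz":78,"gripper":30},
    {"rx":0,"ry":0,"rz":0,"tx":0,"ty":-1,"tz":78,"gripper":5},
    {"rx":0,"ry":0,"rz":0,"tx":0,"ty":-1,"tz":78,"gripper":5},
    {"rx":0,"ry":0,"rz":0,"tx":0,"ty":-1,"tz":78,"gripper":5},
    {"rx":0,"ry":0,"rz":0,"tx":0,"ty":-1,"tz":78,"gripper":5}
  ]
}}

```text
t: 14.85
tool_pos: [529.2, 308.5, 72.9]
ee_rot: [[-0.037, 0.999, 0.002], [0.999, 0.037, 0.001], [0.001, 0.002, -1.0]]
contact_force: [-0.6, -0.5, 0.1]
grip_width: 11.2
```

>>> {"fn": "jog_arm", "kwargs": {
  "series": [
    {"rx":0,"ry":0,"rz":0,"tx":0,"ty":0,"tz":0,"gripper":5},
    {"rx":0,"ry":0,"rz":0,"tx":0,"ty":0,"tz":0,"gripper":5},
    {"rx":0,"ry":0,"rz":0,"tx":0,"ty":0,"tz":-20,"gripper":5},
    {"rx":0,"ry":0,"rz":0,"tx":0,"ty":0,"tz":-40,"gripper":5},
    {"rx":0,"ry":0,"rz":0,"tx":0,"ty":0,"tz":-70,"gripper":5},
    {"rx":0,"ry":0,"rz":0,"tx":0,"ty":0,"tz":-100,"gripper":5},
    {"rx":0,"ry":0,"rz":0,"tx":0,"ty":0,"tz":-130,"gripper":5},
    {"rx":0,"ry":0,"rz":0,"tx":0,"ty":0,"tz":-130,"gripper":5}
  ]
}}

```text
t: 15.52
tool_pos: [530.9, 309.4, 207.7]
ee_rot: [[-0.037, 0.999, 0.008], [0.999, 0.037, 0.004], [0.004, 0.008, -1.0]]
contact_force: [1.5, 1.2, 0.0]
grip_width: 11.0
```

>>> {"fn": "jog_arm", "kwargs": {
  "series": [
    {"rx":0,"ry":0,"rz":0,"tx":-20,"ty":0,"tz":0,"gripper":5},
    {"rx":0,"ry":0,"rz":0,"tx":-60,"ty":2,"tz":0,"gripper":5},
    {"rx":0,"ry":0,"rz":0,"tx":-100,"ty":4,"tz":0,"gripper":5},
    {"rx":0,"ry":0,"rz":0,"tx":-140,"ty":6,"tz":0,"gripper":5},
    {"rx":0,"ry":0,"rz":0,"tx":-180,"ty":8,"tz":0,"gripper":5},
    {"rx":0,"ry":0,"rz":0,"tx":-220,"ty":10,"tz":0,"gripper":5},
    {"rx":0,"ry":0,"rz":0,"tx":-260,"ty":11,"tz":0,"gripper":5},
    {"rx":0,"ry":0,"rz":0,"tx":-300,"ty":12,"tz":0,"gripper":5}
  ]
}}

```text
t: 16.18
tool_pos: [551.3, 6.8, 201.9]
ee_rot: [[-0.037, 0.999, 0.001], [0.999, 0.037, -0.0], [-0.0, 0.001, -1.0]]
contact_force: [1.2, 0.6, 0.1]
grip_width: 11.1
```

>>> {"fn": "jog_arm", "kwargs": {
  "series": [
    {"rx":0,"ry":0,"rz":0.01,"tx":-40,"ty":2,"tz":0,"gripper":5},
    {"rx":0,"ry":0,"rz":0.02,"tx":-80,"ty":4,"tz":0,"gripper":5},
    {"rx":0,"ry":0,"rz":0.037,"tx":-120,"ty":6,"tz":0,"gripper":5},
    {"rx":0,"ry":0,"rz":0.037,"tx":-160,"ty":8,"tz":0,"gripper":5},
    {"rx":0,"ry":0,"rz":0.037,"tx":-200,"ty":10,"tz":0,"gripper":5},
    {"rx":0,"ry":0,"rz":0.037,"tx":-240,"ty":11.7,"tz":0,"gripper":5},
    {"rx":0,"ry":0,"rz":0.037,"tx":-281,"ty":11.7,"tz":0,"gripper":5},
    {"rx":0,"ry":0,"rz":0.037,"tx":-281,"ty":11.7,"tz":0,"gripper":5}
  ]
}}

```text
t: 16.85
tool_pos: [573.8, -278.7, 201.8]
ee_rot: [[0.004, 1.0, 0.002], [1.0, -0.004, -0.003], [-0.003, 0.002, -1.0]]
contact_force: [-2.5, 0.1, -0.1]
grip_width: 10.9
```

>>> {"fn": "jog_arm", "kwargs": {
  "series": [
    {"rx":0,"ry":0,"rz":0,"tx":0,"ty":0,"tz":0,"gripper":5},
    {"rx":0,"ry":0,"rz":0,"tx":0,"ty":0,"tz":0,"gripper":5},
    {"rx":0,"ry":0,"rz":0,"tx":0,"ty":0,"tz":25,"gripper":5},
    {"rx":0,"ry":0,"rz":0,"tx":0,"ty":0,"tz":55,"gripper":5},
    {"rx":0,"ry":0,"rz":0,"tx":0,"ty":0,"tz":80,"gripper":5},
    {"rx":0,"ry":0,"rz":0,"tx":0,"ty":0,"tz":90,"gripper":5},
    {"rx":0,"ry":0,"rz":0,"tx":0,"ty":0,"tz":90,"gripper":5},
    {"rx":0,"ry":0,"rz":0,"tx":0,"ty":0,"tz":90,"gripper":5}
  ]
}}

```text
t: 17.52
tool_pos: [573.8, -270.9, 111.9]
ee_rot: [[-0.001, 1.0, -0.0], [1.0, 0.001, 0.0], [0.0, -0.0, -1.0]]
contact_force: [0.4, -0.3, 0.5]
grip_width: 11.2
```

Pose as planned; press.

>>> {"fn": "jog_arm", "kwargs": {
  "series": [
    {"rx":0,"ry":0,"rz":0,"tx":0,"ty":0,"tz":10,"gripper":5},
    {"rx":0,"ry":0,"rz":0,"tx":0,"ty":0,"tz":20,"gripper":5},
    {"rx":0,"ry":0,"rz":0,"tx":0,"ty":0,"tz":28,"gripper":5},
    {"rx":0,"ry":0,"rz":0,"tx":0,"ty":0,"tz":34,"gripper":5},
    {"rx":0,"ry":0,"rz":0,"tx":0,"ty":0,"tz":38,"gripper":5},
    {"rx":0,"ry":0,"rz":0,"tx":0,"ty":0,"tz":40.5,"gripper":5},
    {"rx":0,"ry":0,"rz":0,"tx":0,"ty":0,"tz":41,"gripper":5},
    {"rx":0,"ry":0,"rz":0,"tx":0,"ty":0,"tz":41,"gripper":5}
  ]
}}

```text
t: 18.18
tool_pos: [574.3, -272.1, 72.3]
ee_rot: [[0.0, 1.0, 0.002], [1.0, -0.0, -0.001], [-0.001, 0.002, -1.0]]
contact_force: [-6.8, 3.6, 32.5]
grip_width: 10.9
```

>>> {"fn": "jog_arm", "kwargs": {
  "series": [
    {"rx":0,"ry":0,"rz":0,"tx":0,"ty":0,"tz":-1,"gripper":50},
    {"rx":0,"ry":0,"rz":0,"tx":0,"ty":0,"tz":-1,"gripper":50},
    {"rx":0,"ry":0,"rz":0,"tx":0,"ty":0,"tz":-1,"gripper":50},
    {"rx":0,"ry":0,"rz":0,"tx":0,"ty":0,"tz":-1,"gripper":50},
    {"rx":0,"ry":0,"rz":0,"tx":0,"ty":0,"tz":-34,"gripper":50},
    {"rx":0,"ry":0,"rz":0,"tx":0,"ty":0,"tz":-69,"gripper":50},
    {"rx":0,"ry":0,"rz":0,"tx":0,"ty":0,"tz":-104,"gripper":50},
    {"rx":0,"ry":0,"rz":0,"tx":0,"ty":0,"tz":-139,"gripper":50}
  ]
}}

```text
t: 18.85
tool_pos: [573.1, -271.5, 210.4]
ee_rot: [[0.0, 1.0, -0.001], [1.0, -0.0, 0.0], [0.0, -0.001, -1.0]]
contact_force: [0.3, -0.8, 0.5]
grip_width: 49.7
```

>>> {"fn": "jog_arm", "kwargs": {
  "series": [
    {"rx":0,"ry":0,"rz":0,"tx":20,"ty":0,"tz":0,"gripper":50},
    {"rx":0,"ry":0,"rz":0,"tx":58,"ty":-5,"tz":0,"gripper":50},
    {"rx":0,"ry":0,"rz":0,"tx":98,"ty":-10,"tz":0,"gripper":50},
    {"rx":0,"ry":0,"rz":0,"tx":138,"ty":-15,"tz":0,"gripper":50},
    {"rx":0,"ry":0,"rz":0,"tx":178,"ty":-20,"tz":0,"gripper":50},
    {"rx":0,"ry":0,"rz":0,"tx":218,"ty":-25,"tz":0,"gripper":50},
    {"rx":0,"ry":0,"rz":0,"tx":258,"ty":-30,"tz":0,"gripper":50},
    {"rx":0,"ry":0,"rz":0,"tx":298,"ty":-35,"tz":0,"gripper":50}
  ]
}}

```text
t: 19.52
tool_pos: [537.8, 28.1, 209.2]
ee_rot: [[0.0, 1.0, -0.0], [1.0, -0.0, 0.0], [0.0, -0.0, -1.0]]
contact_force: [0.8, 0.4, 0.4]
grip_width: 50.3
```

>>> {"fn": "jog_arm", "kwargs": {
  "series": [
    {"rx":0,"ry":0,"rz":-0.01,"tx":38,"ty":-2.3,"tz":0,"gripper":50},
    {"rx":0,"ry":0,"rz":-0.037,"tx":70,"ty":-2.3,"tz":0,"gripper":50},
    {"rx":0,"ry":0,"rz":-0.037,"tx":83.8,"ty":-2.3,"tz":0,"gripper":50},
    {"rx":0,"ry":0,"rz":-0.037,"tx":83.8,"ty":-2.3,"tz":20,"gripper":50},
    {"rx":0,"ry":0,"rz":-0.037,"tx":83.8,"ty":-2.3,"tz":40,"gripper":50},
    {"rx":0,"ry":0,"rz":-0.037,"tx":83.8,"ty":-2.3,"tz":60,"gripper":50},
    {"rx":0,"ry":0,"rz":-0.037,"tx":83.8,"ty":-2.3,"tz":60,"gripper":50},
    {"rx":0,"ry":0,"rz":-0.037,"tx":83.8,"ty":-2.3,"tz":60,"gripper":50}
  ]
}}

```text
t: 20.18
tool_pos: [535.5, 110.0, 148.7]
ee_rot: [[-0.037, 0.999, -0.002], [0.999, 0.037, -0.0], [-0.0, -0.002, -1.0]]
contact_force: [0.6, -1.1, 0.4]
grip_width: 50.2
```

```bash
python3 w.py w7.png
```

```text
20.2333 [536.3  110.09 149.64] [[-0.04  1.   -0.  ]
 [ 1.    0.04 -0.  ]
 [-0.   -0.   -1.  ]]
lens_red_mid 0.57 [313.98  21.79] [530.96 226.56  90.  ] 1062
lens_yellow_mid 0.96 [314.11 259.92] [535.24 107.87  90.  ] 1674
clip_blue 0.36 [315.2 258.1] [536.65  77.54  12.  ] 1656
```

View pics/w7.png

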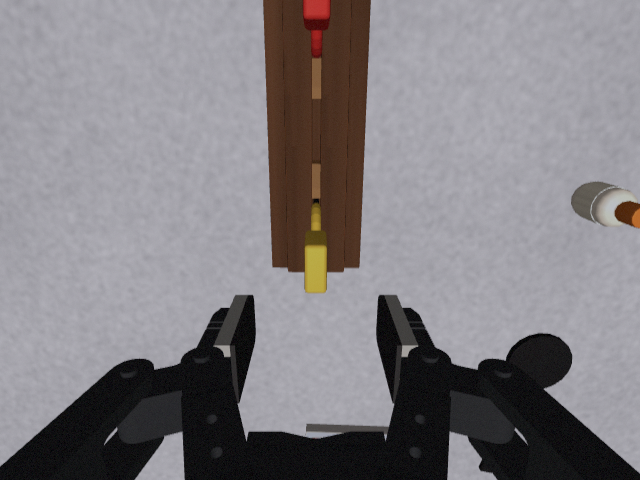

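Yellow tab is at (315.5,260), on the finger midline (316). Grip and lift.

>>> {"fn": "jog_arm", "kwargs": {
  "series": [
    {"rx":0,"ry":0,"rz":0,"tx":0,"ty":0,"tz":26,"gripper":50},
    {"rx":0,"ry":0,"rz":0,"tx":0,"ty":0,"tz":52,"gripper":50},
    {"rx":0,"ry":0,"rz":0,"tx":0,"ty":0,"tz":78,"gripper":50},
    {"rx":0,"ry":0,"rz":0,"tx":0,"ty":0,"tz":78,"gripper":30},
    {"rx":0,"ry":0,"rz":0,"tx":0,"ty":0,"tz":78,"gripper":5},
    {"rx":0,"ry":0,"rz":0,"tx":0,"ty":0,"tz":78,"gripper":5},
    {"rx":0,"ry":0,"rz":0,"tx":0,"ty":0,"tz":78,"gripper":5},
    {"rx":0,"ry":0,"rz":0,"tx":0,"ty":0,"tz":78,"gripper":5}
  ]
}}

```text
t: 21.3
tool_pos: [536.6, 110.2, 72.6]
ee_rot: [[-0.037, 0.999, 0.001], [0.999, 0.037, 0.0], [0.0, 0.001, -1.0]]
contact_force: [-2.1, 0.4, 1.8]
grip_width: 11.2
```

>>> {"fn": "jog_arm", "kwargs": {
  "series": [
    {"rx":0,"ry":0,"rz":0,"tx":0,"ty":0,"tz":0,"gripper":5},
    {"rx":0,"ry":0,"rz":0,"tx":0,"ty":0,"tz":0,"gripper":5},
    {"rx":0,"ry":0,"rz":0,"tx":0,"ty":0,"tz":-20,"gripper":5},
    {"rx":0,"ry":0,"rz":0,"tx":0,"ty":0,"tz":-40,"gripper":5},
    {"rx":0,"ry":0,"rz":0,"tx":0,"ty":0,"tz":-70,"gripper":5},
    {"rx":0,"ry":0,"rz":0,"tx":0,"ty":0,"tz":-100,"gripper":5},
    {"rx":0,"ry":0,"rz":0,"tx":0,"ty":0,"tz":-130,"gripper":5},
    {"rx":0,"ry":0,"rz":0,"tx":0,"ty":0,"tz":-130,"gripper":5}
  ]
}}

```text
t: 21.97
tool_pos: [539.4, 110.6, 207.5]
ee_rot: [[-0.037, 0.999, 0.009], [0.999, 0.037, 0.001], [0.001, 0.009, -1.0]]
contact_force: [2.2, -0.4, 0.4]
grip_width: 11.3
```

>>> {"fn": "jog_arm", "kwargs": {
  "series": [
    {"rx":0,"ry":0,"rz":0,"tx":-20,"ty":0,"tz":0,"gripper":5},
    {"rx":0,"ry":0,"rz":0,"tx":-60,"ty":4,"tz":0,"gripper":5},
    {"rx":0,"ry":0,"rz":0,"tx":-100,"ty":8,"tz":0,"gripper":5},
    {"rx":0,"ry":0,"rz":0,"tx":-140,"ty":12,"tz":0,"gripper":5},
    {"rx":0,"ry":0,"rz":0.01,"tx":-180,"ty":16,"tz":0,"gripper":5},
    {"rx":0,"ry":0,"rz":0.02,"tx":-220,"ty":20,"tz":0,"gripper":5},
    {"rx":0,"ry":0,"rz":0.037,"tx":-260,"ty":24,"tz":0,"gripper":5},
    {"rx":0,"ry":0,"rz":0.037,"tx":-300,"ty":25.6,"tz":0,"gripper":5}
  ]
}}

```text
t: 22.63
tool_pos: [573.3, -191.0, 201.9]
ee_rot: [[0.001, 1.0, 0.002], [1.0, -0.001, -0.001], [-0.001, 0.002, -1.0]]
contact_force: [1.2, 0.3, -0.2]
grip_width: 11.4
```

>>> {"fn": "jog_arm", "kwargs": {
  "series": [
    {"rx":0,"ry":0,"rz":0,"tx":-17,"ty":0,"tz":0,"gripper":5},
    {"rx":0,"ry":0,"rz":0,"tx":-17,"ty":0,"tz":0,"gripper":5},
    {"rx":0,"ry":0,"rz":0,"tx":-17,"ty":0,"tz":25,"gripper":5},
    {"rx":0,"ry":0,"rz":0,"tx":-17,"ty":0,"tz":55,"gripper":5},
    {"rx":0,"ry":0,"rz":0,"tx":-17,"ty":0,"tz":80,"gripper":5},
    {"rx":0,"ry":0,"rz":0,"tx":-17,"ty":0,"tz":90,"gripper":5},
    {"rx":0,"ry":0,"rz":0,"tx":-17,"ty":0,"tz":90,"gripper":5},
    {"rx":0,"ry":0,"rz":0,"tx":-17,"ty":0,"tz":90,"gripper":5}
  ]
}}

```text
t: 23.3
tool_pos: [573.1, -205.5, 111.9]
ee_rot: [[-0.0, 1.0, 0.0], [1.0, 0.0, -0.0], [-0.0, 0.0, -1.0]]
contact_force: [0.4, -0.4, 0.5]
grip_width: 11.0
```

>>> {"fn": "jog_arm", "kwargs": {
  "series": [
    {"rx":0,"ry":0,"rz":0,"tx":0,"ty":0,"tz":10,"gripper":5},
    {"rx":0,"ry":0,"rz":0,"tx":0,"ty":0,"tz":20,"gripper":5},
    {"rx":0,"ry":0,"rz":0,"tx":0,"ty":0,"tz":28,"gripper":5},
    {"rx":0,"ry":0,"rz":0,"tx":0,"ty":0,"tz":34,"gripper":5},
    {"rx":0,"ry":0,"rz":0,"tx":0,"ty":0,"tz":38,"gripper":5},
    {"rx":0,"ry":0,"rz":0,"tx":0,"ty":0,"tz":40.5,"gripper":5},
    {"rx":0,"ry":0,"rz":0,"tx":0,"ty":0,"tz":41,"gripper":5},
    {"rx":0,"ry":0,"rz":0,"tx":0,"ty":0,"tz":41,"gripper":5}
  ]
}}

```text
t: 23.97
tool_pos: [573.4, -205.9, 72.3]
ee_rot: [[0.0, 1.0, 0.001], [1.0, -0.0, -0.001], [-0.001, 0.001, -1.0]]
contact_force: [-7.9, 4.4, 37.9]
grip_width: 11.2
```

>>> {"fn": "jog_arm", "kwargs": {
  "series": [
    {"rx":0,"ry":0,"rz":0,"tx":0,"ty":0,"tz":-1,"gripper":50},
    {"rx":0,"ry":0,"rz":0,"tx":0,"ty":0,"tz":-1,"gripper":50},
    {"rx":0,"ry":0,"rz":0,"tx":0,"ty":0,"tz":-1,"gripper":50},
    {"rx":0,"ry":0,"rz":0,"tx":0,"ty":0,"tz":-1,"gripper":50},
    {"rx":0,"ry":0,"rz":0,"tx":0,"ty":0,"tz":-34,"gripper":50},
    {"rx":0,"ry":0,"rz":0,"tx":0,"ty":0,"tz":-69,"gripper":50},
    {"rx":0,"ry":0,"rz":0,"tx":0,"ty":0,"tz":-104,"gripper":50},
    {"rx":0,"ry":0,"rz":0,"tx":0,"ty":0,"tz":-139,"gripper":50}
  ]
}}

```text
t: 24.63
tool_pos: [572.5, -205.5, 210.4]
ee_rot: [[-0.0, 1.0, -0.001], [1.0, 0.0, 0.0], [0.0, -0.001, -1.0]]
contact_force: [0.8, -0.2, 0.2]
grip_width: 49.9
```

>>> {"fn": "jog_arm", "kwargs": {
  "series": [
    {"rx":0,"ry":0,"rz":0,"tx":20,"ty":0,"tz":0,"gripper":50},
    {"rx":0,"ry":0,"rz":0,"tx":58,"ty":-5,"tz":0,"gripper":50},
    {"rx":0,"ry":0,"rz":0,"tx":98,"ty":-10,"tz":0,"gripper":50},
    {"rx":0,"ry":0,"rz":0,"tx":138,"ty":-15,"tz":0,"gripper":50},
    {"rx":0,"ry":0,"rz":0,"tx":178,"ty":-20,"tz":0,"gripper":50},
    {"rx":0,"ry":0,"rz":0,"tx":218,"ty":-25,"tz":0,"gripper":50},
    {"rx":0,"ry":0,"rz":0,"tx":258,"ty":-30,"tz":0,"gripper":50},
    {"rx":0,"ry":0,"rz":0,"tx":298,"ty":-35,"tz":0,"gripper":50}
  ]
}}

```text
t: 25.3
tool_pos: [537.2, 94.1, 209.1]
ee_rot: [[0.0, 1.0, -0.0], [1.0, -0.0, -0.0], [-0.0, -0.0, -1.0]]
contact_force: [1.2, 0.4, -0.5]
grip_width: 50.1
```

>>> {"fn": "jog_arm", "kwargs": {
  "series": [
    {"rx":0,"ry":0,"rz":-0.01,"tx":38,"ty":-2,"tz":0,"gripper":50},
    {"rx":0,"ry":0,"rz":-0.037,"tx":76,"ty":-4,"tz":0,"gripper":50},
    {"rx":0,"ry":0,"rz":-0.037,"tx":114,"ty":-6,"tz":0,"gripper":50},
    {"rx":0,"ry":0,"rz":-0.037,"tx":149.7,"ty":-6.7,"tz":0,"gripper":50},
    {"rx":0,"ry":0,"rz":-0.037,"tx":149.7,"ty":-6.7,"tz":30,"gripper":50},
    {"rx":0,"ry":0,"rz":-0.037,"tx":149.7,"ty":-6.7,"tz":60,"gripper":50},
    {"rx":0,"ry":0,"rz":-0.037,"tx":149.7,"ty":-6.7,"tz":60,"gripper":50},
    {"rx":0,"ry":0,"rz":-0.037,"tx":149.7,"ty":-6.7,"tz":60,"gripper":50}
  ]
}}

```text
t: 25.97
tool_pos: [530.0, 241.6, 148.3]
ee_rot: [[-0.037, 0.999, -0.003], [0.999, 0.037, -0.001], [-0.001, -0.003, -1.0]]
contact_force: [0.2, 0.4, 0.2]
grip_width: 49.9
```

```bash
python3 w.py w8.png
```

```text
26.0167 [531.16 241.74 149.63] [[-0.04  1.   -0.  ]
 [ 1.    0.04 -0.  ]
 [-0.   -0.   -1.  ]]
lens_red_mid 0.85 [315.07 255.31] [530.17 242.33  90.  ] 1719
clip_green 0.56 [571.52 363.31] [752.88 121.09  12.  ] 2181
```

View pics/w8.png

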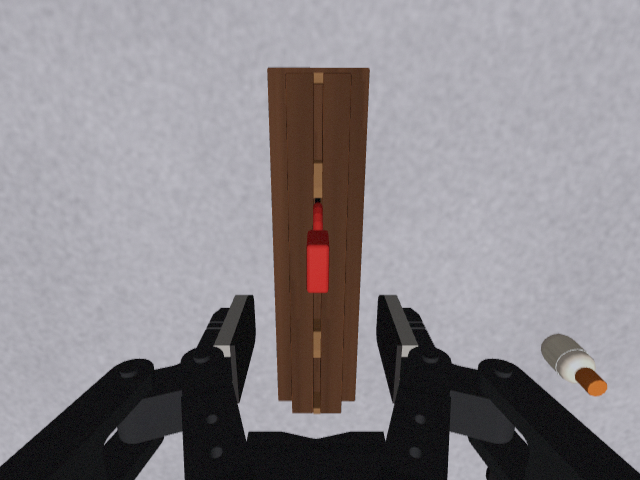

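Only red is left in the rack, tab at (317.5,262), within 1 mm of the finger midline. Grip and lift.

>>> {"fn": "jog_arm", "kwargs": {
  "series": [
    {"rx":0,"ry":0,"rz":0,"tx":0,"ty":0.5,"tz":26,"gripper":50},
    {"rx":0,"ry":0,"rz":0,"tx":0,"ty":0.5,"tz":52,"gripper":50},
    {"rx":0,"ry":0,"rz":0,"tx":0,"ty":0.5,"tz":78,"gripper":50},
    {"rx":0,"ry":0,"rz":0,"tx":0,"ty":0.5,"tz":78,"gripper":30},
    {"rx":0,"ry":0,"rz":0,"tx":0,"ty":0.5,"tz":78,"gripper":5},
    {"rx":0,"ry":0,"rz":0,"tx":0,"ty":0.5,"tz":78,"gripper":5},
    {"rx":0,"ry":0,"rz":0,"tx":0,"ty":0.5,"tz":78,"gripper":5},
    {"rx":0,"ry":0,"rz":0,"tx":0,"ty":0.5,"tz":78,"gripper":5}
  ]
}}

```text
t: 27.08
tool_pos: [532.2, 242.3, 72.7]
ee_rot: [[-0.037, 0.999, 0.001], [0.999, 0.037, 0.001], [0.001, 0.001, -1.0]]
contact_force: [-1.5, -0.2, 1.3]
grip_width: 11.1
```

>>> {"fn": "jog_arm", "kwargs": {
  "series": [
    {"rx":0,"ry":0,"rz":0,"tx":0,"ty":0,"tz":0,"gripper":5},
    {"rx":0,"ry":0,"rz":0,"tx":0,"ty":0,"tz":0,"gripper":5},
    {"rx":0,"ry":0,"rz":0,"tx":0,"ty":0,"tz":-20,"gripper":5},
    {"rx":0,"ry":0,"rz":0,"tx":0,"ty":0,"tz":-40,"gripper":5},
    {"rx":0,"ry":0,"rz":0,"tx":0,"ty":0,"tz":-70,"gripper":5},
    {"rx":0,"ry":0,"rz":0,"tx":0,"ty":0,"tz":-100,"gripper":5},
    {"rx":0,"ry":0,"rz":0,"tx":0,"ty":0,"tz":-130,"gripper":5},
    {"rx":0,"ry":0,"rz":0,"tx":0,"ty":0,"tz":-130,"gripper":5}
  ]
}}

```text
t: 27.75
tool_pos: [534.7, 243.2, 207.8]
ee_rot: [[-0.037, 0.999, 0.009], [0.999, 0.037, 0.003], [0.003, 0.009, -1.0]]
contact_force: [1.9, 1.9, 0.7]
grip_width: 11.1
```

>>> {"fn": "jog_arm", "kwargs": {
  "series": [
    {"rx":0,"ry":0,"rz":0,"tx":-20,"ty":0,"tz":0,"gripper":5},
    {"rx":0,"ry":0,"rz":0,"tx":-60,"ty":4,"tz":0,"gripper":5},
    {"rx":0,"ry":0,"rz":0,"tx":-100,"ty":8,"tz":0,"gripper":5},
    {"rx":0,"ry":0,"rz":0,"tx":-140,"ty":12,"tz":0,"gripper":5},
    {"rx":0,"ry":0,"rz":0.01,"tx":-180,"ty":16,"tz":0,"gripper":5},
    {"rx":0,"ry":0,"rz":0.02,"tx":-220,"ty":20,"tz":0,"gripper":5},
    {"rx":0,"ry":0,"rz":0.037,"tx":-260,"ty":24,"tz":0,"gripper":5},
    {"rx":0,"ry":0,"rz":0.037,"tx":-300,"ty":27.5,"tz":0,"gripper":5}
  ]
}}

```text
t: 28.42
tool_pos: [570.6, -58.9, 202.1]
ee_rot: [[0.001, 1.0, 0.002], [1.0, -0.001, -0.0], [-0.0, 0.002, -1.0]]
contact_force: [1.1, 1.0, -0.4]
grip_width: 11.4
```

>>> {"fn": "jog_arm", "kwargs": {
  "series": [
    {"rx":0,"ry":0,"rz":0,"tx":-36,"ty":-1,"tz":0,"gripper":5},
    {"rx":0,"ry":0,"rz":0,"tx":-70,"ty":0,"tz":0,"gripper":5},
    {"rx":0,"ry":0,"rz":0,"tx":-83,"ty":3,"tz":0,"gripper":5},
    {"rx":0,"ry":0,"rz":0,"tx":-83,"ty":3,"tz":0,"gripper":5},
    {"rx":0,"ry":0,"rz":0,"tx":-83,"ty":3,"tz":30,"gripper":5},
    {"rx":0,"ry":0,"rz":0,"tx":-83,"ty":3,"tz":60,"gripper":5},
    {"rx":0,"ry":0,"rz":0,"tx":-83,"ty":3,"tz":90,"gripper":5},
    {"rx":0,"ry":0,"rz":0,"tx":-83,"ty":3,"tz":90,"gripper":5}
  ]
}}

```text
t: 29.08
tool_pos: [570.4, -137.9, 107.0]
ee_rot: [[-0.001, 1.0, -0.006], [1.0, 0.001, 0.002], [0.002, -0.006, -1.0]]
contact_force: [-1.8, 1.5, -2.1]
grip_width: 10.8
```

>>> {"fn": "jog_arm", "kwargs": {
  "series": [
    {"rx":0,"ry":0,"rz":0,"tx":0,"ty":0,"tz":0,"gripper":5},
    {"rx":0,"ry":0,"rz":0,"tx":0,"ty":0,"tz":0,"gripper":5}
  ]
}}

```text
t: 29.25
tool_pos: [574.1, -139.3, 112.8]
ee_rot: [[-0.001, 1.0, 0.001], [1.0, 0.001, -0.0], [-0.0, 0.001, -1.0]]
contact_force: [0.0, 0.0, 0.2]
grip_width: 11.2
```

>>> {"fn": "jog_arm", "kwargs": {
  "series": [
    {"rx":0,"ry":0,"rz":0,"tx":0,"ty":0,"tz":10,"gripper":5},
    {"rx":0,"ry":0,"rz":0,"tx":0,"ty":0,"tz":20,"gripper":5},
    {"rx":0,"ry":0,"rz":0,"tx":0,"ty":0,"tz":28,"gripper":5},
    {"rx":0,"ry":0,"rz":0,"tx":0,"ty":0,"tz":34,"gripper":5},
    {"rx":0,"ry":0,"rz":0,"tx":0,"ty":0,"tz":38,"gripper":5},
    {"rx":0,"ry":0,"rz":0,"tx":0,"ty":0,"tz":40.5,"gripper":5},
    {"rx":0,"ry":0,"rz":0,"tx":0,"ty":0,"tz":41,"gripper":5},
    {"rx":0,"ry":0,"rz":0,"tx":0,"ty":0,"tz":41,"gripper":5}
  ]
}}

```text
t: 29.92
tool_pos: [573.8, -139.9, 72.4]
ee_rot: [[0.0, 1.0, 0.002], [1.0, -0.0, -0.0], [-0.0, 0.002, -1.0]]
contact_force: [-9.0, 2.5, 43.1]
grip_width: 11.4
```

>>> {"fn": "jog_arm", "kwargs": {
  "series": [
    {"rx":0,"ry":0,"rz":0,"tx":0,"ty":0,"tz":-1,"gripper":50},
    {"rx":0,"ry":0,"rz":0,"tx":0,"ty":0,"tz":-1,"gripper":50},
    {"rx":0,"ry":0,"rz":0,"tx":0,"ty":0,"tz":-1,"gripper":50},
    {"rx":0,"ry":0,"rz":0,"tx":0,"ty":0,"tz":-1,"gripper":50},
    {"rx":0,"ry":0,"rz":0,"tx":0,"ty":0,"tz":-34,"gripper":50},
    {"rx":0,"ry":0,"rz":0,"tx":0,"ty":0,"tz":-69,"gripper":50},
    {"rx":0,"ry":0,"rz":0,"tx":0,"ty":0,"tz":-104,"gripper":50},
    {"rx":0,"ry":0,"rz":0,"tx":0,"ty":0,"tz":-139,"gripper":50}
  ]
}}

```text
t: 30.58
tool_pos: [572.8, -139.6, 210.3]
ee_rot: [[-0.0, 1.0, -0.001], [1.0, 0.0, 0.0], [0.0, -0.001, -1.0]]
contact_force: [0.9, 0.3, -0.7]
grip_width: 50.1
```

>>> {"fn": "jog_arm", "kwargs": {
  "series": [
    {"rx":0,"ry":0,"rz":0,"tx":30,"ty":0,"tz":0,"gripper":50},
    {"rx":0,"ry":0,"rz":0,"tx":60,"ty":0,"tz":0,"gripper":50},
    {"rx":0,"ry":0,"rz":0,"tx":95,"ty":0,"tz":0,"gripper":50},
    {"rx":0,"ry":0,"rz":0,"tx":130,"ty":0,"tz":0,"gripper":50},
    {"rx":0,"ry":0,"rz":0,"tx":160,"ty":0,"tz":0,"gripper":50},
    {"rx":0,"ry":0,"rz":0,"tx":160,"ty":0,"tz":0,"gripper":50},
    {"rx":0,"ry":0,"rz":0,"tx":160,"ty":0,"tz":0,"gripper":50},
    {"rx":0,"ry":0,"rz":0,"tx":160,"ty":0,"tz":0,"gripper":50}
  ]
}}

```text
t: 31.25
tool_pos: [573.2, 20.1, 209.0]
ee_rot: [[-0.001, 1.0, -0.0], [1.0, 0.001, -0.0], [-0.0, -0.0, -1.0]]
contact_force: [-0.6, 0.6, 0.7]
grip_width: 49.5
```

```bash
python3 tri.py; python3 - <<'E'
from h import *
ims=[]
for c,(x,y) in (('scene',(100,220)),('side',(310,290))):
    d=viewer.capture(c)['color'][:,:,::-1]
    ims.append(cv2.resize(d[y:y+170,x:x+190],None,fx=2.1,fy=2.1,interpolation=cv2.INTER_CUBIC))
    for n in('drops','occluder'):
        r=viewer.search_frame(n,c)[:1]; print(c,n,[np.array(q['xy'])*[640,480] for q in r])
cv2.imwrite('pics/c9.png',np.hstack(ims))
E
```

```text
clip red scene [ 588.7 -142.1   12. ]
  clip red side [ 557.  -147.6   12. ]
red [ 573.2 -140.4   90. ]
  clip tri [ 569.9 -134.   -12.9]
  clip yellow scene [ 587.7 -206.1   12. ]
  clip yellow side [ 559.9 -206.6   12. ]
yellow [ 572.3 -205.3   88.9]
  clip tri [ 570.7 -198.8   -9.7]
  clip green scene [ 587.9 -334.    12. ]
  clip green side [ 556.8 -342.1   12. ]
green [ 573.3 -337.4   90.1]
  clip tri [ 569.1 -333.9  -12.7]
  clip blue scene [ 586.3 -272.2   12. ]
  clip blue side [ 557.1 -273.    12. ]
blue [ 574.8 -272.2   89.7]
  clip tri [ 568.3 -266.7  -10.8]
scene drops [array([408.192, 247.392])]
scene occluder [array([345.024, 299.088])]
side drops [array([317.632, 209.904])]
side occluder [array([371.008, 264.72 ])]
```

View pics/c9.png

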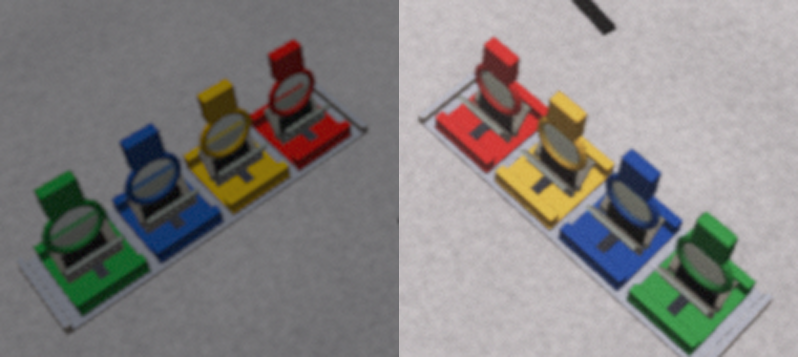

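All four lenses stand upright in the clips of their own colour, with tabs at z ≈ 89–90 mm (90 is fully home) and within 2 mm of the clip centres measured while they were empty. The bystanders haven't moved and the arm is clear, so I hand in.

```bash
python3 -c "
from h import *
print(job_done())"
```

```text
the job is handed in; nothing more can be done
None
```

All four lenses are now in the clip of their own colour, and I have handed the job in at about 32 s on the robot's clock. I placed them in the order green, blue, yellow, red, pressed each one down to the clip floor and let go.

- **Pressing:** each press stopped at a tool height of about 72.4 mm, the same as when gripping in the rack, with 32–43 N on the wrist. That is above the 10 N given for parting the jaws because I pushed each foot onto the floor. The 43 N was the press on red. It acted through the fingers, and I take the 40 N limit to cover only the arm and gripper body.
- **Final check:** the tabs came out at z of about 89–90 mm, where 90 is fully home. They lie within about 2 mm of the clip centres I measured while the clips were empty. Both fixed views show the lenses upright and in line.
- **Bystanders:** the dropper bottle and eye-cover paddle moved no more than about 3 pixels between the first and last pictures, which is within the detector's scatter.
- **Disagreement:** in the final pictures the clip detections triangulated to impossible positions below the table, because the lenses hide part of each clip. I relied on the earlier measurements instead.

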